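# Lay the soup carton flat and shut the pantry drawer

### The job

The drawer of the low wooden worktop unit cannot be shut because the brown and white soup carton is standing on end in it. Using only your fingertips, tip the carton over towards the middle of the drawer so that it lies flat on its broad side, then push on the drawer's front until it is fully shut, without slamming it. Do not grip or lift the carton or the little tomato tin that stands in the drawer, keep the tin upright, and leave the other things where they are.

Things in the scene. Friction and masses are not known exactly. Their poses are not given: they have to be found in the camera images.
- unit: Low drawer unit of pale wood, fixed on the worktop, 326 mm wide, 220 deep, 120 high. Origin: centre of its underside, on the worktop. Own x points from front to back (front plane of the case at x = -110 mm), y to the left as seen from the front, z up. The drawer opening ends 106 mm above the worktop: the standing carton is too high for it, the tin and the lying carton pass.
- unit_drawer (a joint): How far the drawer stands out of the case, m: 0 = shut, front panel flat against the case; grows as it comes out towards the unit's front (-x); at most 0.16; starts at 0.122 to 0.132. Plain straight runners: about 2.5 N of friction plus 6 N s/m of damping, no catch or spring; it stays where it is left.
- drawer_front (a point): Middle of the flat outer (robot-side) face of the drawer's front panel, 55 mm above the worktop; moves with the drawer; axes as the unit's, so pushing shut is along its +x. The panel is 16 mm thick, reaches from 9 to 95 mm above the worktop and 161 mm to each side, and has no handle: fingers reach in through the gap that is left above it.
- drawer_floor (a point): Middle of the drawer's inner floor, on its upper surface, 20 mm above the worktop; moves with the drawer; axes as the unit's. The tray is 280 mm wide and 184 mm deep inside; its side walls reach 74 mm above the worktop. Wall cabinets hang 450 mm above the worktop over the unit's back part (door fronts at world x = 0.585 m, their pulls at 0.555): keep the wrist low or in front of them.
- soup_carton: Brown and white carton with a picture of a bowl of soup, 35 x 100 x 127 mm, 0.1 to 0.2 kg, standing on end (top 147 mm above the worktop) in the open part of the drawer. Origin: centre of the end it starts on. Own x: its 35 mm thickness; y: its 100 mm width; z: its 127 mm length, up at the start. Its broad faces look to the drawer's side walls, to about 4 degrees.
- carton_center (a point): Centre of the soup carton: 63.5 mm above the drawer floor while it stands, 17.5 mm when it lies. It starts near the left or right side wall, 97 to 109 mm from the drawer's middle along the unit's y and 57 to 63 mm in front of the case. Pushed sideways near its top towards the drawer's middle it tips over onto a broad face once its top has gone about 35 mm.
- small_tin: Small food tin with a tomato picture, 57 mm across, 72 mm high, about 0.2 kg, standing loose on the drawer floor by the other side wall than the carton. Origin: centre of its underside; z up. It stays in the drawer, standing.
- striped_mug: Blue and white striped mug, 86 mm across (120 mm with its handle), 97 mm high, standing on top of the unit, on its right half. Origin: centre of its underside. Bystander.
- honey: Honey jar, 64 mm across, 109 mm high, standing on top of the unit, on its left half. Origin: centre of its underside. Bystander.
- pea_tin: Tall food tin with a picture of peas, 76 mm across, 110 mm high, on the worktop to the right of the unit. Origin: centre of its underside. Bystander.
- garlic_bulb: Garlic bulb, about 50 mm, on the worktop to the right. Origin: centre of its underside. Bystander.
Not all that is in view belongs to the job. Leave any black or green look-alike of the small_tin alone.

How it is judged:
On the way, in this order (a step that is already met when the one before it is completed fails the run):
1. the soup carton lies flat in the drawer while the drawer is still open (angle between soup_carton's own z axis and vertical between 1.4 and 1.74 rad and z of carton_center in the frame of drawer_floor between 0.005 and 0.03 m and y of carton_center in the frame of drawer_floor between -0.15 and 0.15 m and x of carton_center in the frame of drawer_floor between -0.1 and 0.1 m and value of joint unit_drawer above 0.06 m and linear speed of soup_carton below 0.05 m/s), for 0.2 s.
2. the drawer is pushed fully shut (value of joint unit_drawer below 0.004 m), for 0.2 s.
At the end, for the whole second after the job is handed in: The drawer is shut (within 4 mm), the soup carton lies flat on a broad side inside it (within about 10 degrees), the small tin stands upright on the drawer floor (within about 9 degrees), and both are at rest (value of joint unit_drawer below 0.004 m and angle between soup_carton's own z axis and vertical between 1.4 and 1.74 rad and z of carton_center in the frame of drawer_floor between 0.005 and 0.03 m and y of carton_center in the frame of drawer_floor between -0.15 and 0.15 m and x of carton_center in the frame of drawer_floor between -0.1 and 0.1 m and angle between small_tin's own z axis and vertical below 0.15 rad and z of small_tin in the frame of drawer_floor between -0.01 and 0.01 m and linear speed of each of soup_carton, small_tin below 0.02 m/s); the robot touches nothing.
It fails at once if the soup carton is lifted (its centre more than 20 mm above its standing height) (z of carton_center in the frame of drawer_floor above 0.0835 m).
It fails at once if the soup carton or the small tin is gripped or crushed (more than 20 N between it and the fingers) (contact force between any of soup_carton, small_tin and the fingers above 20 N).
It fails at once if the small tin is lifted by more than 15 mm or tipped by more than 0.4 rad (z of small_tin in the frame of drawer_floor above 0.015 m or angle between small_tin's own z axis and vertical above 0.4 rad).
It fails at once if the drawer is slammed (it runs in faster than 0.4 m/s) (velocity of joint unit_drawer below -0.4 m/s).
It fails at once if the mug, honey jar, pea tin or garlic is moved by more than 25 mm (distance of any of striped_mug, honey, pea_tin, garlic_bulb from where it was at the start of the episode above 0.025 m).
It also fails if it takes over 42 s, if anything falls off the work surface, if the arm or the gripper's body presses on something with over 40 N, if the wrist force passes 120 N, or if a joint passes its speed limit or range.

### The arm

A 6-joint arm with a two-finger parallel gripper is mounted at the origin on a cart in front of the work surface, level with it; the furniture and walls round the work are solid. World frame = base frame: x ahead of the robot, y to its left, z up, the work surface at z = 0. Lengths are in m, angles in rad, forces in N, time in s.
With the tool pointing down it reaches from about 0.3 to 0.875 m from the base axis. Payload 6.4 kg.
Tool frame: the origin (TCP) lies midway between the tips of the shut fingers; the grasp point (between the pads) lies 19 mm behind it; z points along the fingers, y is the line along which they close (so a half turn about z gives the same grasp; the last joint's range is limited). The gripper opens to 85 mm and grips with 20 to 120 N. Pads are 22 mm wide; open, the fingers measure 114 mm over their backs; the gripper's body (76 mm by 85 mm) begins 54 mm behind the grasp point. The pads swing forward as they close: fully open they stand 13 mm farther back than shut.
Start: joints at [1.133, 0.181, 1.607, -0, 1.354, -0.206], TCP at [0.132, 0.56, 0.231] pointing down, gripper open.
Joint ranges: [-2.99, 2.99], [-0.89, 2.07], [0.3, 2.58], [-1.14, 4.28], [0, 2.63], [-3.12, 3.12]. Speed limits (rad/s): [2.57, 2.57, 3.01, 3.14, 3.14, 3.14].

### API

Orientations are given as a 3x3 rotation matrix whose columns are the frame's x, y, z axes.
In Python, from cell import bot gives the robot as it stands. The module is installed in compiled form; this text tells all that it offers. Calls block until the motion is done:
- bot.move_pose(position, orientation): joint-space move of the TCP to a pose.
- bot.move_l(position, ori=None, v=0.15): straight line of the TCP; ori=None keeps the orientation; v is the mean speed in m/s.
- bot.set_joints(angles): joint-space move.
- bot.open() and bot.grasp(): open the fingers fully, or close them until they stop; the grip force is fixed at half the most.
- bot.sleep(seconds).
- bot.ik(position, orientation): joint angles nearest the present ones, or None.
- bot.read_camera(name): name is "scene" or "top" or "wrist"; returns the picture (480x640x3 uint8, blue, green, red); there is no depth.
- bot.camera_params(name): a dict with "fx", "fy", "cx", "cy" (pixels), "R" (3x3) and "t" (3): a world point X has camera coordinates R X + t; the wrist camera has in their place "hand_eye" (4x4, takes a point from camera to tool coordinates, whose origin is the TCP and whose axes are the flange's). Camera axes: x right, y down, z forward; pixel columns grow to the right and rows downward; lengths in m; the calibration is good to about 2 mm. A picture is of the moment at which its call begins: read the wrist's pose just before it. camera_params takes no time and is no camera call.
A pose or a line that the arm cannot do raises bot.Unreachable and nothing moves.
- bot.job_done(): hands the job in; it is judged then, once.
Readings, each from a call of its own:
- bot.current_t(): time.
- bot.current_qpos(): joint angles.
- bot.current_joint_velocities(): joint speeds.
- bot.current_effort(): joint torques, N m.
- bot.current_eef_pos(): TCP position.
- bot.current_orientation(): TCP orientation.
- bot.current_ft_force(): force on the tool from outside, world axes, zero at the start.
- bot.current_moment(): the same for the moment, N m.
- bot.current_width(): finger opening in m.
- bot.current_gripper_force(): force on a finger pad.
Only numpy, scipy, OpenCV 4.12 (cv2) and the standard library are available. Lean on these libraries where they do the work, as an engineer would, in place of code of your own. Each camera call takes 0.05 s, during which the arm holds its last target. There are 200 camera calls.

## Working session

There is one attempt and no reset: what is moved stays moved. The work goes in short steps, each a Python script; the robot and the scene stay as the last script left them, time stands still between calls to the robot, and variables do not carry over. Pictures are saved under pics/ and viewed, at most 10 in all, crops included, and the job is handed in when it is done.

```bash
mkdir -p pics; python3 - <<'E'
from cell import bot
import cv2
for n in("scene","top"):
    cv2.imwrite(f"pics/{n}0.png",bot.read_camera(n)); p=bot.camera_params(n); print(n,{k:(v.round(3).tolist() if hasattr(v,'round') and not isinstance(v,float) else v) for k,v in p.items()})
print(bot.camera_params("wrist"),bot.current_t())
E
```

```text
scene {'fx': 551.7730233301228, 'fy': 551.7730233301228, 'cx': 324.7821252554197, 'cy': 238.56586184077528, 'R': [[0.791, -0.612, -0.007], [-0.458, -0.584, -0.671], [0.406, 0.534, -0.742]], 't': [-0.229, 0.428, 1.141]}
top {'fx': 558.0817355344774, 'fy': 558.0817355344774, 'cx': 315.57633063827103, 'cy': 230.91155905557093, 'R': [[0.351, -0.937, 0.005], [-0.886, -0.333, -0.324], [0.305, 0.109, -0.946]], 't': [0.058, 0.552, 1.405]}
{'fx': 369.2386123596702, 'fy': 369.2386123596702, 'cx': 320.544815962746, 'cy': 241.9638291378471, 'hand_eye': array([[-1.07833062e-03, -9.46819448e-01, -3.21763530e-01,
         8.36217304e-02],
       [ 9.99998932e-01, -7.03590054e-04, -1.28093050e-03,
        -8.73487071e-05],
       [ 9.86420289e-04, -3.21764568e-01,  9.46819196e-01,
        -1.42395846e-01],
       [ 0.00000000e+00,  0.00000000e+00,  0.00000000e+00,
         1.00000000e+00]])} 0.1
```

View pics/scene0.png

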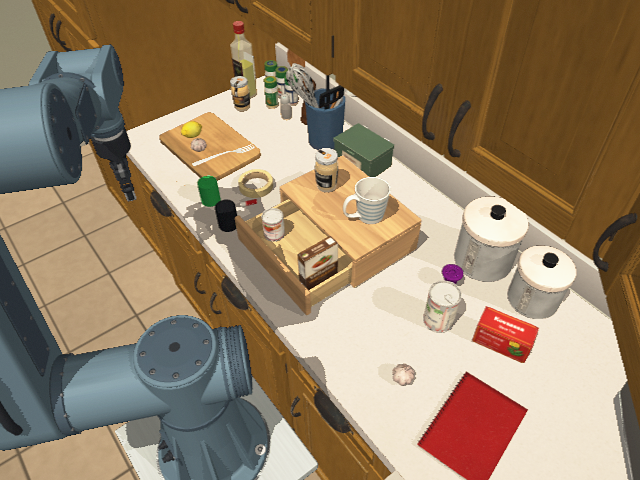

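View pics/top0.png

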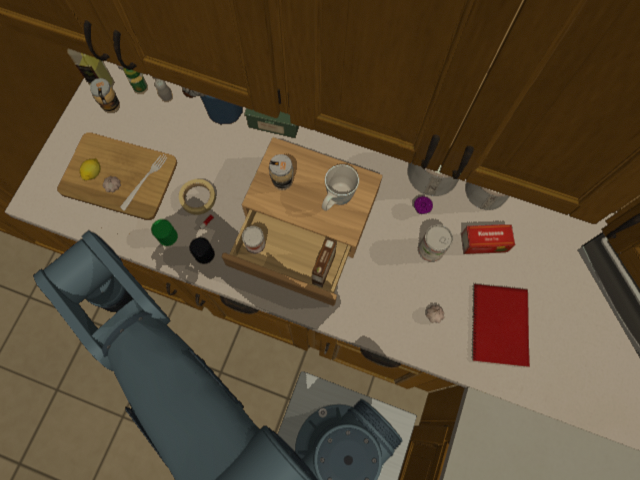

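The scene view shows the brown/white carton at (319,262), standing in the drawer's right end. The tomato tin is at (273,225) in the left end. Look-alikes are the black tin (227,215) and the green tin (208,190), both outside the drawer. The red tea box (506,333) is another box, but it isn't in the drawer. The mug is at (370,200), honey at (326,170), peas at (441,306) and garlic at (403,374). I'll check the choice and pick corners in close crops.

```bash
python3 - <<'E'
import cv2
def crop(n,x,y,w,h,k):
    im=cv2.resize(cv2.imread(f"pics/{n}0.png")[y:y+h,x:x+w],None,fx=k,fy=k,interpolation=cv2.INTER_CUBIC)
    for i in range(0,w,20): cv2.putText(im,str(x+i),(i*k,9),0,.35,(0,0,255),1); cv2.line(im,(i*k,10),(i*k,16),(0,0,255),1)
    for j in range(0,h,20): cv2.putText(im,str(y+j),(0,j*k+4),0,.35,(0,0,255),1)
    cv2.imwrite(f"pics/{n}c.png",im)
crop("scene",230,150,195,150,4); crop("top",215,130,180,150,4)
E
```

```text
(no output)
```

View pics/scenec.png

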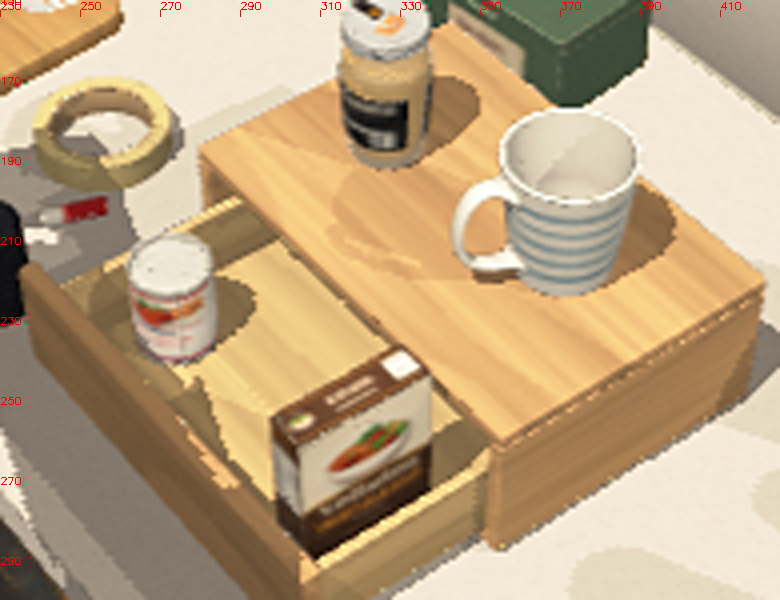

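View pics/topc.png

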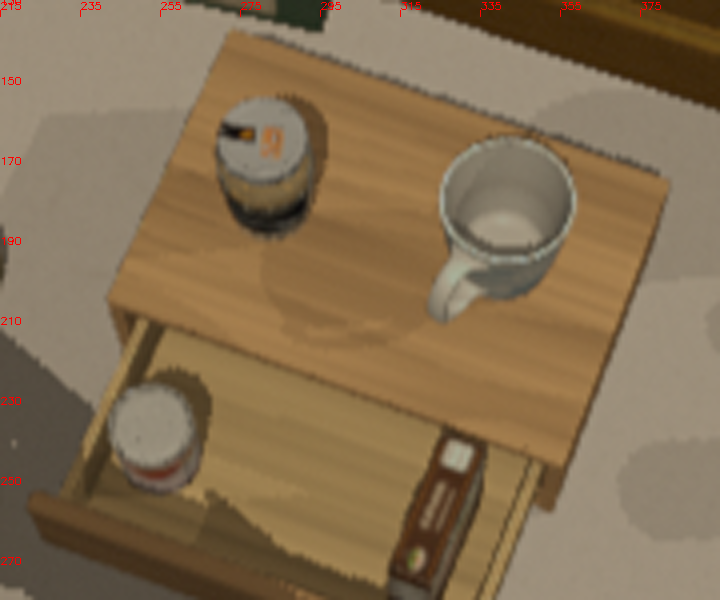

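The crops confirm the choice: the brown/white carton with the soup bowl stands by the right wall (scene top corners about (298,253), (329,236), (338,244), (302,260)). The tin with the tomato label stands at the left (top centre (273,215)). Next I triangulate.

```bash
cat > h.py <<'E'
import numpy as np, cv2
from cell import bot
def tri(a,b):
    P=[]
    for n in("scene","top"):
        p=bot.camera_params(n);K=np.array([[p['fx'],0,p['cx']],[0,p['fy'],p['cy']],[0,0,1]])
        P.append(K@np.c_[p['R'],np.array(p['t'])])
    X=cv2.triangulatePoints(P[0],P[1],np.array(a,float).reshape(2,1),np.array(b,float).reshape(2,1))[:,0]
    return X[:3]/X[3]
E
python3 - <<'E'
from h import *
D=dict(FL=((280,187.5),(242.5,205)),FR=((355.75,260.5),(353.75,247)),BR=((421.25,221.25),(381.75,175.5)),
dFL=((235.5,217),(222,253.75)),cBL=((328.75,236.25),(325.5,237)),cBR=((338,244),(336.25,240)),cFL=((298,253),(312.5,274.5)),cFR=((302.5,260.5),(322.5,280)),tin=((272.75,215.5),(253.25,235.5)))
R={k:tri(*v) for k,v in D.items()}
for k,v in R.items(): print(k,v.round(4))
d=R['FR']-R['FL']; print(np.linalg.norm(d),np.arctan2(d[0],-d[1]), np.linalg.norm(R['BR']-R['FR']))
yaw=np.arctan2(d[0],-d[1]); ex=np.array([np.cos(yaw),np.sin(yaw),0]); ey=np.array([-ex[1],ex[0],0])
O=(R['FL']+R['FR'])/2+.11*ex; print('O',O,'yaw',yaw)
for k,v in R.items(): print(k,((v-O)@ex).round(4),((v-O)@ey).round(4))
E
```

```text
FL [0.4882 0.454  0.1166]
FR [0.4873 0.1361 0.1074]
BR [0.7063 0.1326 0.1075]
dFL [0.3485 0.4588 0.0879]
cBL [0.4715 0.2137 0.1409]
cBR [0.4767 0.1853 0.1336]
cFL [0.3685 0.2069 0.1554]
cFR [0.3621 0.1786 0.16  ]
tin [0.4256 0.3997 0.0913]
0.31805630274934155 -0.0030089359485651656 0.21902184445133713
O [0.59775827 0.29469061 0.11200273] yaw -0.0030089359485651656
FL -0.11 0.159
FR -0.11 -0.159
BR 0.109 -0.1617
dFL -0.2497 0.1633
cBL -0.1261 -0.0814
cBR -0.1208 -0.1098
cFL -0.229 -0.0885
cFR -0.2353 -0.1168
tin -0.1724 0.1045
```

```bash
python3 - <<'E'
from h import *
print('mug handle',tri((346,210),(325,207)), 'honey top',tri((326.5,155),(281,165)))
print(bot.current_orientation().round(2))
A=np.array([[0,1,0],[1,0,0],[0,0,-1.]]);B=np.array([[0,-1,0],[-1,0,0],[0,0,-1.]])
C=np.array([[1,0,0],[0,-1,0],[0,0,-1.]]);D=np.array([[-1,0,0],[0,1,0],[0,0,-1.]])
for n,o in zip("ABCD",(A,B,C,D)):
    for p in((.426,.145,.3),(.426,.145,.125),(.426,.22,.125),(.30,.293,.065),(.47,.293,.065)):
        q=bot.ik(p,o); print(n,p,None if q is None else np.round(q,2))
E
```

```text
mug handle [0.54270342 0.23982258 0.16496825] honey top [0.58654233 0.37527136 0.22956503]
[[-0.97  0.23 -0.  ]
 [ 0.23  0.97 -0.  ]
 [ 0.   -0.   -1.  ]]
A (0.426, 0.145, 0.3) [ 0.06 -0.16  1.82 -0.    1.49  0.06]
A (0.426, 0.145, 0.125) [ 0.06  0.03  2.01 -0.    1.1   0.06]
A (0.426, 0.22, 0.125) [ 0.23  0.1   1.94 -0.    1.11  0.23]
A (0.3, 0.293, 0.065) [ 0.49  0.07  2.11 -0.    0.96  0.49]
A (0.47, 0.293, 0.065) [ 0.34  0.34  1.78 -0.    1.02  0.34]
B (0.426, 0.145, 0.3) [ 0.06 -0.16  1.82 -0.    1.49 -3.08]
B (0.426, 0.145, 0.125) [ 0.06  0.03  2.01 -0.    1.1  -3.08]
B (0.426, 0.22, 0.125) [ 0.23  0.1   1.94 -0.    1.11 -2.91]
B (0.3, 0.293, 0.065) [ 0.49  0.07  2.11 -0.    0.96 -2.65]
B (0.47, 0.293, 0.065) [ 0.34  0.34  1.78 -0.    1.02 -2.8 ]
C (0.426, 0.145, 0.3) [ 0.06 -0.16  1.82 -0.    1.49  1.63]
C (0.426, 0.145, 0.125) [ 0.06  0.03  2.01 -0.    1.1   1.63]
C (0.426, 0.22, 0.125) [ 0.23  0.1   1.94 -0.    1.11  1.8 ]
C (0.3, 0.293, 0.065) [ 0.49  0.07  2.11 -0.    0.96  2.06]
C (0.47, 0.293, 0.065) [ 0.34  0.34  1.78 -0.    1.02  1.91]
D (0.426, 0.145, 0.3) [ 0.06 -0.16  1.82 -0.    1.49 -1.51]
D (0.426, 0.145, 0.125) [ 0.06  0.03  2.01 -0.    1.1  -1.51]
D (0.426, 0.22, 0.125) [ 0.23  0.1   1.94 -0.    1.11 -1.34]
D (0.3, 0.293, 0.065) [ 0.49  0.07  2.11 -0.    0.96 -1.08]
D (0.47, 0.293, 0.065) [ 0.34  0.34  1.78 -0.    1.02 -1.23]
```

```bash
python3 - <<'E'
from h import *
A=np.array([[0,1,0],[1,0,0],[0,0,-1.]])
bot.grasp(); p=bot.current_eef_pos(); bot.move_l([p[0],p[1],.3],v=.3)
bot.move_pose([.424,.14,.3],A); bot.move_l([.424,.14,.13],v=.2)
f0=bot.current_ft_force(); print(bot.current_t(),bot.current_eef_pos().round(4),f0.round(2))
for y in np.arange(.15,.2301,.01):
    bot.move_l([.424,y,.13],v=.05)
    f=bot.current_ft_force()-f0; print(round(y,3),f.round(2))
    if np.linalg.norm(f)>8: break
bot.sleep(.3); print(bot.current_t())
cv2.imwrite("pics/top1.png",bot.read_camera("top")[150:400,150:470])
cv2.imwrite("pics/scene1.png",bot.read_camera("scene")[150:350,200:460])
a=cv2.imread("pics/top1.png");b=cv2.imread("pics/scene1.png")
cv2.imwrite("pics/m1.png",np.hstack([cv2.resize(a,(400,312)),cv2.resize(b,(400,312))]))
E
```

```text
4.0917 [0.4248 0.1403 0.1309] [ 0.38  0.16 -0.  ]
0.15 [-0.48  0.15  0.01]
0.16 [-0.98 -0.66 -0.2 ]
0.17 [-0.01  0.73 -0.03]
0.18 [-0.3  -0.48 -1.14]
0.19 [ 0.13 -0.07 -0.75]
0.2 [-0.94 -0.54 -0.09]
0.21 [-0.74 -0.79 -0.2 ]
0.22 [-0.1  -0.25 -0.44]
0.23 [-1.4  -0.29 -0.15]
7.5417
```

View pics/m1.png

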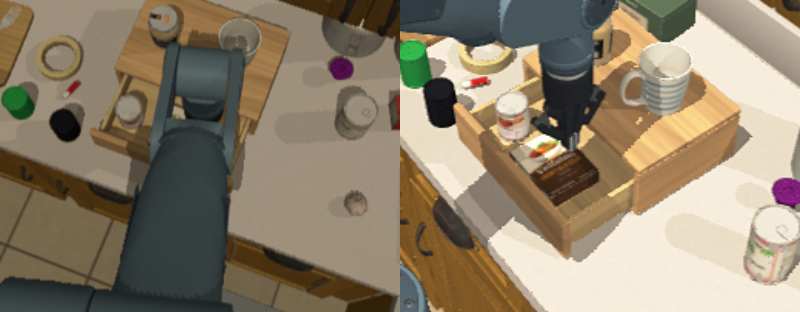

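The carton has tipped towards the middle and appears to lie broad face up (right half, around (555,170)). The tin stands at (512,117). I'll retract and check from clear views.

```bash
python3 - <<'E'
from h import *
D=np.array([[-1,0,0],[0,1,0],[0,0,-1.]])
bot.move_l([.424,.225,.26],v=.2)
bot.move_pose([.29,.293,.26],D)
print(bot.current_t(),bot.current_eef_pos().round(4),bot.current_ft_force().round(2))
a=bot.read_camera("wrist"); b=bot.read_camera("scene")
cv2.imwrite("pics/m2.png",np.hstack([cv2.resize(a,(400,300)),cv2.resize(b[150:345,200:460],(400,300))]))
E
```

```text
9.6333 [0.29   0.2928 0.2594] [-0.16  0.33 -0.24]
```

View pics/m2.png

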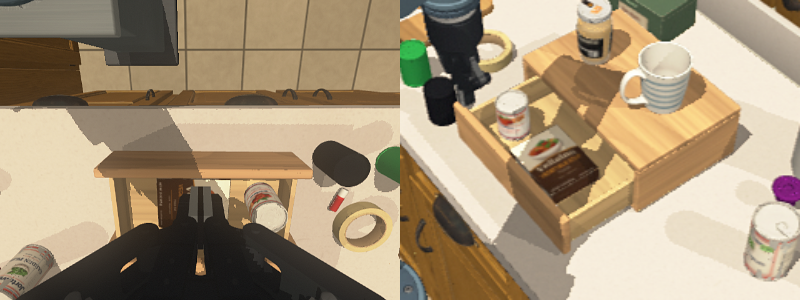

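The scene view shows the carton lying flat on its broad side in the drawer (552,168). The tin stands upright at (513,115) and the bystanders are in place. Now I push the front, watching the force.

```bash
python3 - <<'E'
from h import *
bot.move_l([.29,.293,.065],v=.15)
f0=bot.current_ft_force()
bot.move_l([.44,.293,.065],v=.06); print(bot.current_t(),(bot.current_ft_force()-f0).round(2))
for x in np.arange(.443,.4801,.003):
    bot.move_l([x,.293,.065],v=.03); f=bot.current_ft_force()-f0
    print(round(x,3),bot.current_eef_pos()[0].round(4),f.round(1))
    if f[0]<-12: break
print(bot.current_t())
b=bot.read_camera("scene"); cv2.imwrite("pics/m3.png",cv2.resize(b[150:350,200:460],(780,600)))
E
```

```text
13.8333 [-1.03 -0.5  -1.22]
0.443 0.4437 [ 0.7  0.7 -0.4]
0.446 0.4468 [1.5 0.1 0.3]
0.449 0.4496 [0.6 0.6 0.2]
0.452 0.4524 [ 0.5  0.2 -0.3]
0.455 0.4553 [ 1.1  0.6 -0.5]
0.458 0.4584 [-0.  -0.5  0.3]
0.461 0.4584 [-10.1  -0.6   7.7]
0.464 0.4583 [-21.   -1.2  15.1]
15.8333
```

View pics/m3.png

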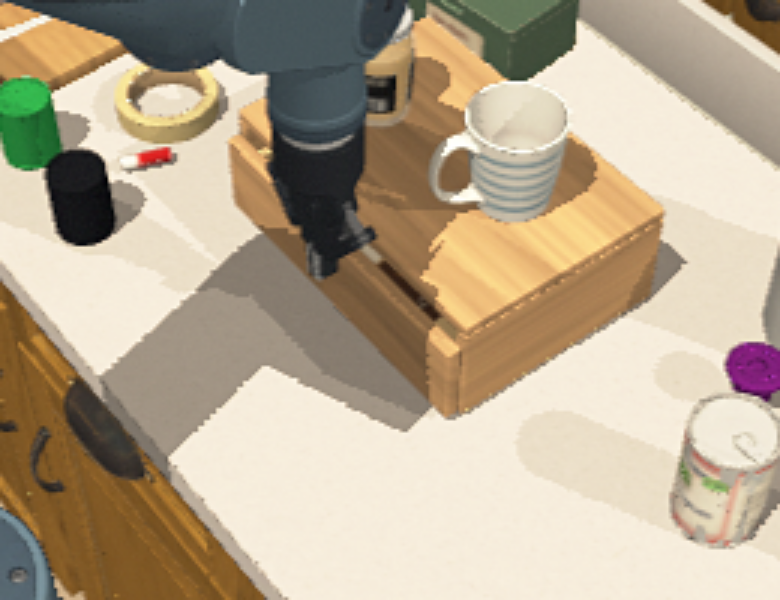

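The picture shows the panel closed up to the case (right corner at (445,370)), with the fingers still against it. The upward force might mean something else stopped the arm, so I'll back off and inspect the seam.

```bash
python3 - <<'E'
from h import *
bot.move_l([.40,.293,.065],v=.1); bot.move_l([.33,.293,.12],v=.15)
bot.move_pose([.25,.45,.25],bot.current_orientation())
print(bot.current_t())
b=bot.read_camera("scene"); c=bot.read_camera("top"); cv2.imwrite("pics/s4.png",b); cv2.imwrite("pics/t4.png",c)
cv2.imwrite("pics/m4.png",np.hstack([cv2.resize(b[180:300,270:370],(500,600),interpolation=2),cv2.resize(c[180:300,310:370],(300,600),interpolation=2)]))
E
```

```text
18.3
```

View pics/m4.png

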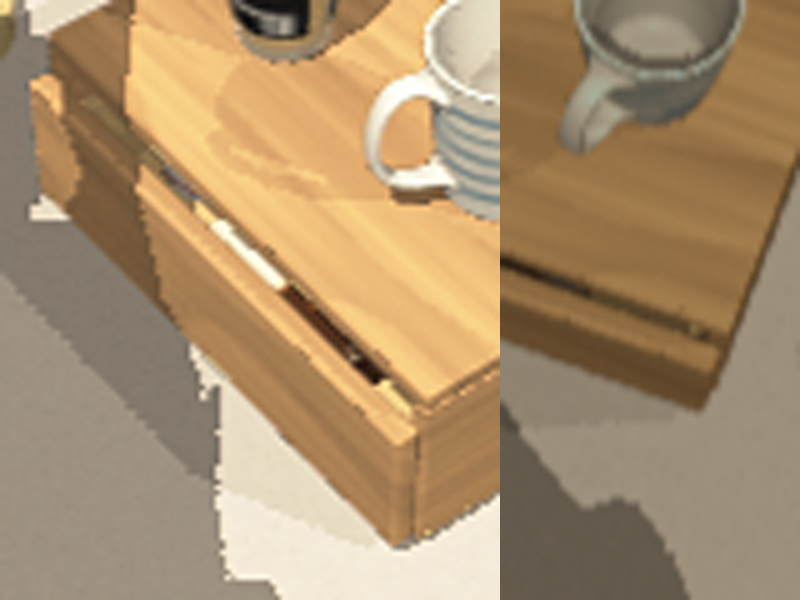

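The seam at the right corner (scene crop (415,440)) looks closed to within a pixel. To confirm, I'll push again at a different height, which should stop at the same x, and run a model fit of the pixels.

```bash
python3 - <<'E'
from h import *
from scipy.optimize import least_squares
# unknown: ox,oy,yaw,panel d, small pixel bias per camera
S={'FL':(-.11,.163,.12,280,187.5,242.5,205),'FR':(-.11,-.163,.12,355.75,260.5,353.75,247),'BR':(.11,-.163,.12,421.25,221.25,381.75,175.5)}
obs=[(v[:3],n,v[3+2*i:5+2*i],0) for v in S.values() for i,n in enumerate(("scene","top"))]
obs+=[((-.126,-.161,.095),"scene",(350.6,268.2),1),((-.126,-.161,.009),"scene",(350,288.5),1),((-.126,-.161,.095),"top",(352.5,255.5),1)]
C={n:bot.camera_params(n) for n in("scene","top")}
def res(p):
    r=[]
    for X,n,uv,m in obs:
        x,y,z=X; x-=m*p[3]; c,s=np.cos(p[2]),np.sin(p[2]); k=C[n]
        W=k['R']@np.array([p[0]+c*x-s*y,p[1]+s*x+c*y,z])+np.array(k['t'])
        b=p[4:6] if n=="scene" else p[6:8]
        r+=[k['fx']*W[0]/W[2]+k['cx']+b[0]-uv[0],k['fy']*W[1]/W[2]+k['cy']+b[1]-uv[1]]
    return np.r_[r,p[4:]/2]
s=least_squares(res,[.597,.293,0,0,0,0,0,0]); print(s.x.round(4),s.fun.round(1)); print('panel face shut x', s.x[0]-.126)
D=np.array([[-1,0,0],[0,1,0],[0,0,-1.]])
bot.move_pose([.40,.293,.2],D); bot.move_l([.40,.293,.08],v=.15); f0=bot.current_ft_force()
bot.move_l([.45,.293,.08],v=.06)
for x in np.arange(.453,.4801,.003):
    bot.move_l([x,.293,.08],v=.03); f=bot.current_ft_force()-f0
    print(round(x,3),bot.current_eef_pos()[0].round(4),f.round(1))
    if f[0]<-15: break
bot.sleep(.3);print(bot.current_t())
E
```

```text
[ 0.5963  0.2944 -0.0153 -0.0045  0.431   1.2832 -0.1695  1.1638] [-0.4 -0.8 -2.1 -0.  -0.6 -0.3  1.3  0.7  1.1 -1.   1.1  0.4  0.   0.3
 -0.3  1.5 -0.3 -1.4  0.2  0.6 -0.1  0.6]
panel face shut x 0.4702687572927057
0.453 0.453 [ 0.7 -0.2  0.1]
0.456 0.4562 [-0.4  0.4 -0. ]
0.459 0.4585 [-2.8 -0.2  1.8]
0.462 0.4585 [-13.1  -1.2   9.9]
0.465 0.4586 [-24.4  -0.7  18.2]
22.775
```

Both pushes stopped the arm at the same x (0.4585), so the drawer is at its hard stop. The pixel fit agrees that the panel is against the case. I'll retract clear and hand in.

```bash
python3 - <<'E'
from h import *
bot.move_l([.40,.293,.08],v=.1); bot.move_l([.33,.293,.2],v=.2); bot.sleep(.5)
print(bot.current_t(),bot.current_ft_force().round(2)); print(bot.job_done())
E
```

```text
24.9167 [0.13 0.24 0.27]
the job is handed in; nothing more can be done
None
```

I tipped the carton flat towards the middle of the drawer, pushed the drawer shut against its stop, backed the arm clear and handed the job in at 24.9 s; the tin was standing upright when last seen, just before closing.

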